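# Hang a second tube caddy on the sprung hook

### The arm

A 7-joint arm with a two-finger parallel gripper is mounted at the origin on the work surface. World frame = base frame: x ahead of the robot, y to its left, z up, the work surface at z = 0. Lengths are in m, angles in rad, forces in N, time in s.
With the tool pointing down it reaches from about 0.4 to 0.85 m from the base axis. Payload 10.4 kg.
Tool frame: the origin (TCP) lies midway between the tips of the shut fingers; the grasp point (between the pads) lies 19 mm behind it; x points along the fingers, y is the direction in which the jaws open and shut, and the axes are right-handed (so a half turn about x gives the same grasp; the last joint's range is limited). The gripper opens to 87 mm and grips with 3 to 60 N. Pads are 19 mm wide; open, the fingers measure 117 mm over their backs; the gripper's body (75 mm by 190 mm) begins 51 mm behind the grasp point.
Start: joints at [1.126, 0.332, -0.065, 1.46, 0.022, 1.35, -0.088], TCP at [0.256, -0.57, 0.223] pointing down, gripper open.
Joint ranges: [-2.6, 2.6], [-0.5, 2.12], [-1.47, 1.34], [0.16, 2.42], [-1.27, 4.41], [0.06, 2.06], [-2.6, 2.6]. Speed limits (rad/s): [2.22, 2.22, 2.79, 2.79, 3.14, 3.14, 3.14].

### API

Orientations are given as a unit quaternion [x, y, z, w].
In Python, from bench import r gives the robot as it stands.
- The arm moves only by the shell command python3 -m jog 'ROWS' [OPENING] [FORCE]. ROWS is JSON, a list of rows, each an object with "slide": the shift along the tool's x, y, z in cm, a list of three; "roll": the turn about the tool's x in degrees. A call has 1 to 5 rows; each row is the pose to reach, as a shift and turn from the pose measured when the call began, along the tool's axes at that moment; what a row does not reach only later rows make up. A row lasts 1/12 s, in which the tool goes at most 41.7 mm and 7.16 degrees, less where a joint would pass 70% of its speed; a pose out of reach is approached as far as the arm can. A call with a gripper value outside its range is refused whole. OPENING is the closure, from 0 (fully open) to 1 (shut), set as the call begins (- or left out, the last holds). The fingers move at their own pace and stop on an object; FORCE is the grip in N (left out, the last holds). Time passes only in rows, so rows that repeat a pose let the fingers close. It gives the time, the measured TCP pose, the force and the opening at its end, in the units of the state.
- r.read_state(): the state, without advancing time (a new reading comes with each control period).
- r.camera(name): name is "side" or "top" or "wrist"; returns the picture (384x512x3 uint8, red, green, blue); there is no depth.
- r.camera_info(name): a dict with "intrinsics" (3x3 intrinsics, pixels), "R" (3x3) and "t" (3): a world point X has camera coordinates R X + t; the wrist camera has in their place "hand_eye" (4x4, takes a point from camera to tool coordinates, whose origin is the TCP and whose axes are the tool frame's). Camera axes: x right, y down, z forward; pixel columns grow to the right and rows downward; lengths in m; the calibration is good to about 2 mm. A picture is of the moment at which its call begins: read the wrist's pose just before it. camera_info takes no time and is no camera call.
- r.close_job(): hands the job in, once; it reports no verdict.
The state is a dict: "time": time; "joint_positions": joint angles; "joint_vel": joint speeds; "joint_torque": joint torques, N m; "ee_pos": TCP position; "eef_rot": TCP orientation; "ft_force": force on the tool from outside, world axes, zero at the start; "torque": the same for the moment, N m; "width": finger opening in m.
Only numpy, scipy, OpenCV 4.12 (cv2) and the standard library are available. Lean on these libraries where they do the work, as an engineer would, in place of code of your own. Each camera call takes 0.05 s, during which the arm holds its last target.

### The job

Hang the tube caddy that stands on the bench on the stand's hook, in front of the one already hanging there: pass its tunnel over the upturned lip, use it to push the first caddy gently back against the spring stop until there is room, and let it down behind the lip, so that both hang level on the bar, clamped between lip and stop. Do not touch the first caddy with the gripper, do not tip or lift it or press on it hard (stay well under 15 N), and leave everything else on the bench where it is.

Things in the scene. Friction and masses are not known exactly. Their poses are not given: they have to be found in the camera images.
- first: First caddy, already hanging on the hook; same shape and size as the second. Origin: centre of its underside (58 above the bench); x along its tunnel and the bar, z up. It hangs loose at any place between lip and stop and slides along the bar when pushed (slick plastic, friction up to about 1 N).
- second: Second caddy, standing on the bench: white plastic, two capped tubes in it, 30 deep (x) x 64 wide (y) x 134 high, 0.14 to 0.24 kg. Origin: centre of its underside; x along its tunnel, z up; same when turned half round. All below 70 high is 28 deep; the head around the tunnel is 30 deep, 25 wide, with flat faces, up to 98; tube caps at y = +-21 reach 84.
- second_tab (a point): On the second caddy's axis, 12 below the top of its grip tab. The tab is 14 wide (y) x 24 deep (x), from 98 to 134 above the underside: pinch it across its width, near the top.
- second_roof (a point): Middle of the roof of the second caddy's tunnel, 92 above its underside. The straight tunnel runs through along x, 15 wide, from 70 to 92 above the underside. The roof is what rests on the bar.
- stand: Hook stand, fixed. Origin: centre of its round post at bench height; z up. The flat hook bar (10 wide, 8 high, level) points along the stand's -x, roughly to the robot, over y = 0. Clamp on the post: 34 wide, up to 159 above the bench.
- stand_bar (a point): Point over the post's centre at the height of the bar's top, 150 above the bench. At the bar's free end a lip (10 wide, 5 thick) turns up 7 above this height. The bar's extension is set differently each time and is not measured: the lip's inner face is 98 to 118 in front of the post (towards stand -x).
- first_roof (a point): Middle of the first caddy's tunnel roof, where it rests on the bar. Behind that caddy a spring stop plate (36 x 36, centred on the bar) rides on the bar, its face 57 behind the lip's inner face. It yields from 2 N plus 0.8 N per mm, to 8 N at 7.5 mm, then is solid. Two caddies (60) fit behind the lip only with it pressed back over 3; it then clamps them.
- microrack: Small square rack of white and clear plates with microtubes, 56 x 56 x 36 high. Origin: centre of its underside. Bystander.
- tube50: Upright flat-bottomed tube with screw cap, 35 diameter, 112 high, beside the stand. Origin: centre of its underside. Bystander.
- vial: Small jar with a lid, 28 diameter, 42 high. Origin: centre of its underside. Bystander.
- marker: Marker pen lying on the bench, about 110 long, 14 thick. Origin: on the bench under it. Bystander.
- dish: Shallow clear dish, 90 diameter, 15 high. Origin: centre of its underside. Bystander.
- timer: Flat white bench timer, 50 x 65 x 18 high. Origin: centre of its underside. Bystander.
Mind the look-alikes: they are no part of the job. What is shaped like the stand but purple or red is not meant.

How it is judged:
By the outcome, as a careful person would: the job done as asked, in the order asked, and still so for the second after the job is handed in, with the robot touching nothing.
It also fails if it takes over 64 s, if anything falls off the work surface, if the arm or the gripper's body presses on something with over 40 N, if the wrist force passes 120 N, or if a joint passes its speed limit or range.

## Working session

There is one attempt and no reset: what is moved stays moved. The work goes in short steps, Python scripts to look and compute and a shell command to move; the robot and the scene stay as the last step left them, time stands still between calls to the robot, and variables do not carry over. Pictures are saved under pics/ and viewed, and the job is handed in when it is done.

```bash
ls -la; mkdir -p pics
python3 - <<'E'
from bench import r
import cv2, json
s=r.read_state(); print({k:(v if not hasattr(v,'tolist') else v.tolist()) for k,v in s.items()})
for n in ("side","top","wrist"):
    im=r.camera(n); cv2.imwrite(f"pics/a_{n}.png",im[:,:,::-1])
    print(n,r.camera_info(n))
E
```

```text
total 12
drwxr-xr-x  3 agent agent 4096 Dec  7 16:53 .
drwxr-xr-x 23 root  root  4096 Dec  7 16:53 ..
drwxr-xr-x  2 agent agent 4096 Dec  7 16:53 pics
{'time': 0.0, 'joint_positions': [1.1264142993238624, 0.33285917869456855, -0.06467276092108555, 1.4609402977220707, 0.0216095336689906, 1.3499207359499699, -0.08847838478157183], 'joint_vel': [-0.000949521351136137, 0.0002633275139127378, -0.0006185992153322344, -0.0009916213710205255, -0.000747505215861522, -0.0005929886883317174, 0.0008937331411137805], 'joint_torque': [-0.0004023594556201715, -62.32621908187866, 0.024093082174658775, -38.989198207855225, -0.061360232066363096, 0.03984282142482698, 0.00017769756141206017], 'ee_pos': [0.2556815512537668, -0.5698768986461787, 0.22176230019406173], 'eef_rot': [-0.6913036190319716, -0.1485138774224162, 0.6915745828628393, -0.14753823526241605], 'ft_force': [0.11732304937589609, 0.9902710393078199, 0.007807750523913018], 'torque': [0.004719173739995013, 0.019119223400669644, -0.008281149334934892], 'width': 0.08729298429499226}
side {'intrinsics': array([[424.68219987,   0.        , 252.
[... 523 characters left out ...]
9954269, -0.02454604],
       [-0.9951528 ,  0.01994777, -0.09629636],
       [ 0.09674197,  0.02272641, -0.99505   ]]), 't': array([0.03275413, 0.50872839, 1.07822237])}
wrist {'intrinsics': array([[340.60215318,   0.        , 256.84837224],
       [  0.        , 340.60215318, 194.08445115],
       [  0.        ,   0.        ,   1.        ]]), 'hand_eye': array([[ 7.49142718e-04, -2.74898991e-01,  9.61472820e-01,
        -1.63060407e-01],
       [ 9.99999719e-01,  2.03715063e-04, -7.20916315e-04,
         4.51848219e-04],
       [ 2.31267112e-06,  9.61473090e-01,  2.74899066e-01,
        -7.44225770e-02],
       [ 0.00000000e+00,  0.00000000e+00,  0.00000000e+00,
         1.00000000e+00]])}
```

View pics/a_side.png

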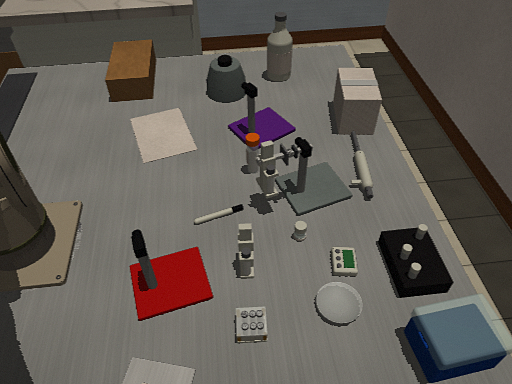

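View pics/a_top.png

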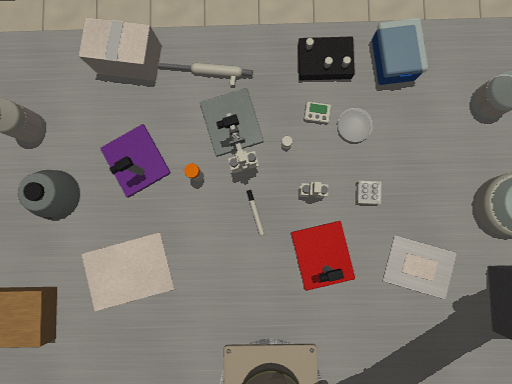

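View pics/a_wrist.png

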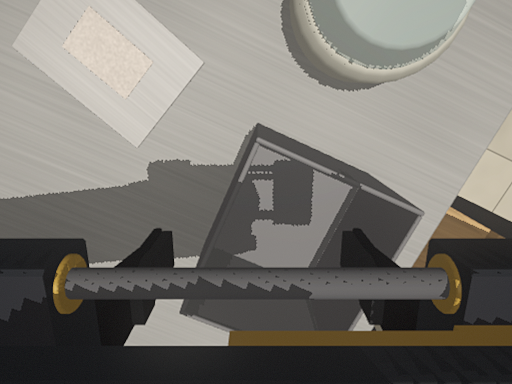

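The grey stand carries the hanging caddy: side (267,168), top (240,158). The standing caddy is at side (246,250), top (314,189). The purple stand at top (135,160) and the red one at top (323,256) are look-alikes. Next I'll take enlarged crops.

Run:
```python
import cv2,numpy as np
s=cv2.imread("pics/a_side.png");t=cv2.imread("pics/a_top.png")
def crop(im,x0,y0,w,h,k): return cv2.resize(im[y0:y0+h,x0:x0+w],None,fx=k,fy=k,interpolation=cv2.INTER_CUBIC)
cv2.imwrite("pics/b_side.png",crop(s,220,120,140,170,3.5)) 
cv2.imwrite("pics/b_top.png",crop(t,180,80,160,120,5))
```

```text
(no output)
```

View pics/b_side.png

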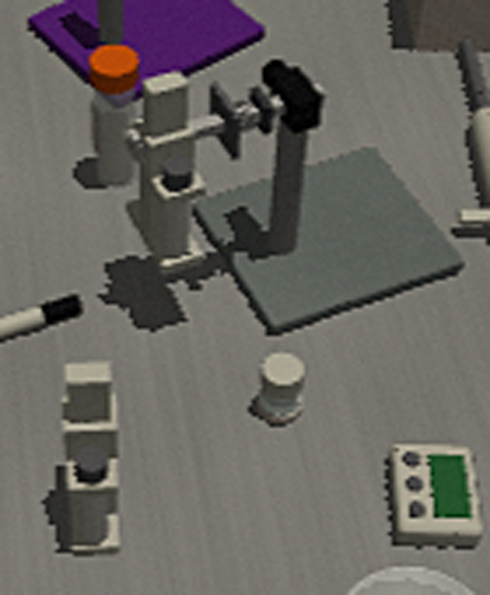

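View pics/b_top.png

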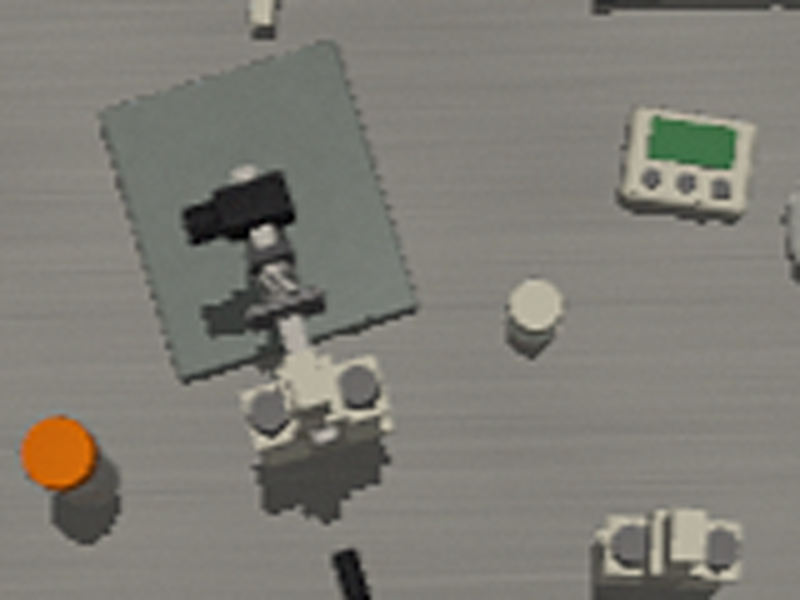

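```bash
cat > h.py <<'E'
import numpy as np, cv2
from bench import r
from scipy.spatial.transform import Rotation as Ro
def cam(name,state=None):
    i=r.camera_info(name);K=np.array(i["intrinsics"])
    if name=="wrist":
        T=np.eye(4);T[:3,:3]=Ro.from_quat(state["eef_rot"]).as_matrix();T[:3,3]=state["ee_pos"]
        M=np.linalg.inv(T@np.array(i["hand_eye"]));return K,M[:3,:3],M[:3,3]
    return K,np.array(i["R"]),np.array(i["t"])
def ray(c,p):
    K,R,t=c;d=R.T@np.linalg.inv(K)@np.array([p[0],p[1],1.0]);return -R.T@t,d/np.linalg.norm(d)
def onz(c,p,z):
    o,d=ray(c,p);return o+d*(z-o[2])/d[2]
def proj(c,X):
    K,R,t=c;q=K@(R@np.asarray(X)+t);return q[:2]/q[2]
def tri(*cps):
    A=np.zeros((3,3));b=np.zeros(3);rs=[ray(c,p) for c,p in cps]
    for o,d in rs:
        P=np.eye(3)-np.outer(d,d);A+=P;b+=P@o
    X=np.linalg.solve(A,b);return X,[round(1000*np.linalg.norm((np.eye(3)-np.outer(d,d))@(X-o)),1) for o,d in rs]
def totool(s,v): return Ro.from_quat(s["eef_rot"]).as_matrix().T@np.asarray(v)*100
E
python3 - <<'E'
from h import *
s=r.read_state()
S=cam("side");T=cam("top")
print(-S[1].T@S[2],-T[1].T@T[2]); print(Ro.from_quat(s["eef_rot"]).as_matrix().round(3))
sp=lambda x,y:(220+x/3.5,120+y/3.5); tp=lambda x,y:(180+x/5,80+y/5)
# tab tops
print("second tab",tri((S,sp(89,372)),(T,tp(689,522))))
print("2 on z134",onz(T,tp(689,522),.134),onz(S,sp(89,372),.134))
print("first tab",tri((S,sp(165,84)),(T,tp(310,365))))
# rear post
for n,z in (("c",.159),):
  print(onz(T,tp(255,195),z))
pl=[tp(105,112),tp(330,42),tp(415,308),tp(183,380)]
for p in pl: print(onz(T,p,0.006))
print("vial",onz(T,tp(535,305),.042),"tube",onz(T,tp(60,452),.112))
E
```

```text
[ 0.46066901 -0.62372245  0.7717618 ] [ 0.40253159 -0.00191297  1.12267785]
[[-0.     0.409 -0.912]
 [ 0.001 -0.912 -0.409]
 [-1.    -0.001  0.   ]]
second tab (array([ 0.49842063, -0.11785737,  0.13546698]), [np.float64(2.2), np.float64(2.2)])
2 on z134 [ 0.50072847 -0.11795123  0.134     ] [ 0.49634927 -0.11695315  0.134     ]
first tab (array([0.56372021, 0.05015083, 0.19169703]), [np.float64(2.8), np.float64(2.8)])
[0.65060114 0.07576683 0.159     ]
[0.7364369  0.16663857 0.006     ]
[0.77122228 0.04755967 0.006     ]
[0.62807728 0.00551294 0.006     ]
[0.59284966 0.12673563 0.006     ]
vial [ 0.62097164 -0.05503425  0.042     ] tube [0.54185888 0.17269335 0.112     ]
```

```bash
python3 -m jog '[{"slide":[-0.3,-2.4,-3.1],"roll":5},{"slide":[-0.6,-4.8,-6.2],"roll":10},{"slide":[-0.9,-7.2,-9.3],"roll":16},{"slide":[-1.2,-9.6,-12.4],"roll":22},{"slide":[-1.5,-12.0,-15.5],"roll":27}]' 0
python3 - <<'E'
from h import *
s=r.read_state();R=Ro.from_quat(s["eef_rot"]).as_matrix();print(s["ee_pos"],R.round(3).tolist())
print(totool(s,np.array([.498,-.118,.25])-s["ee_pos"]))
E
```

```text
time: 0.57
ee_pos: [0.3485, -0.3952, 0.237]
eef_rot: [-0.707, 0.019, 0.707, 0.02]
ft_force: [1.3, -0.7, 1.2]
width: 0.0868
[ 0.34846873 -0.39518231  0.23701673] [[-0.001, -0.055, -0.998], [0.001, -0.998, 0.055], [-1.0, -0.001, 0.001]]
[ -1.28104882 -28.49947068 -13.40600867]
```

```bash
python3 -m jog '[{"slide":[-0.2,-3.6,-1.7]},{"slide":[-0.4,-7.2,-3.4]},{"slide":[-0.6,-10.8,-5.1]},{"slide":[-0.8,-14.4,-6.8]},{"slide":[-1.0,-18,-8.5]}]'
python3 -m jog '[{"slide":[-0.2,-3.6,-1.7]},{"slide":[-0.3,-7.2,-3.4]},{"slide":[-0.3,-10.4,-4.9]},{"slide":[-0.3,-10.4,-4.9]},{"slide":[-0.3,-10.4,-4.9]}]'
python3 - <<'E'
from h import *
s=r.read_state();im=r.camera("wrist");cv2.imwrite("pics/c_wrist.png",im[:,:,::-1]);print(s["ee_pos"],s["time"]);np.save("c.npy",s,allow_pickle=True)
E
```

```text
[ 0.34846873 -0.39518231  0.23701673] 0.5667invalid input at $[0]: expected keys slide, roll
invalid input at $[0]: expected keys slide, roll
```

View pics/c_wrist.png

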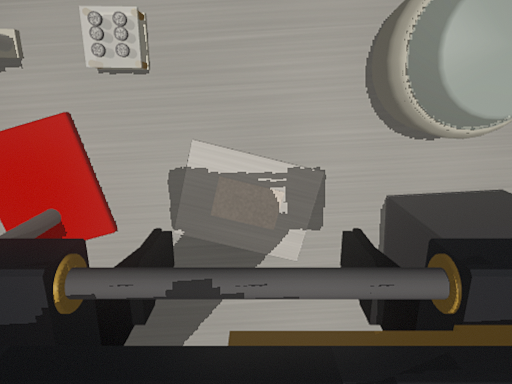

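Roll is a required key in every row, so the moves were refused. I'm repeating them with it included.

```bash
python3 -m jog '[{"slide":[-0.2,-3.6,-1.7],"roll":0},{"slide":[-0.4,-7.2,-3.4],"roll":0},{"slide":[-0.6,-10.8,-5.1],"roll":0},{"slide":[-0.8,-14.4,-6.8],"roll":0},{"slide":[-1.0,-18,-8.5],"roll":0}]'
python3 -m jog '[{"slide":[-0.2,-3.6,-1.7],"roll":0},{"slide":[-0.3,-7.2,-3.4],"roll":0},{"slide":[-0.3,-10.4,-4.9],"roll":0},{"slide":[-0.3,-10.4,-4.9],"roll":0},{"slide":[-0.3,-10.4,-4.9],"roll":0}]'
python3 - <<'E'
from h import *
s=r.read_state();im=r.camera("wrist");cv2.imwrite("pics/c2_wrist.png",im[:,:,::-1]);print(s["ee_pos"],s["time"]);np.save("c.npy",s,allow_pickle=True)
E
```

```text
time: 1.03
ee_pos: [0.4484, -0.2128, 0.2488]
eef_rot: [0.707, -0.019, -0.706, -0.021]
ft_force: [1.0, -1.1, 0.7]
width: 0.0869
time: 1.45
ee_pos: [0.5037, -0.1094, 0.252]
eef_rot: [0.707, -0.017, -0.706, -0.019]
ft_force: [-0.7, -1.0, -0.3]
width: 0.0868
[ 0.50368961 -0.1094005   0.25198908] 1.45
```

View pics/c2_wrist.png

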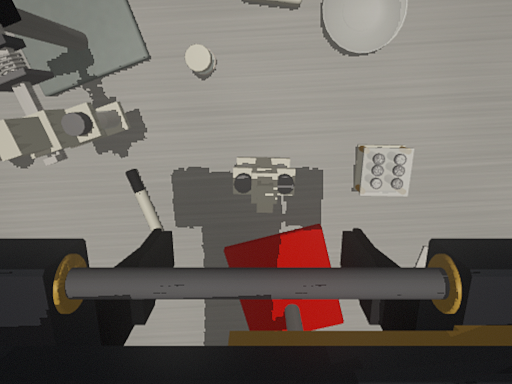

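The second caddy is at about (265,185), in the gripper's shadow. The first caddy's top is at the left edge, about (60,130). I'll zoom in on the second.

Run:
```python
from h import *
s=np.load("c.npy",allow_pickle=True).item();W=cam("wrist",s)
print("tcp",proj(W,s["ee_pos"]),"tab12pt guess",proj(W,[.498,-.118,.134]))
im=cv2.imread("pics/c2_wrist.png")
c=im[140:230,200:320];cv2.imwrite("pics/c2_crop.png",cv2.resize(np.clip(c.astype(float)*1.6,0,255).astype(np.uint8),None,fx=6.5,fy=6.5,interpolation=cv2.INTER_CUBIC))
```

```text
tcp [255.50816385 245.87507031] tab12pt guess [266.95303407 193.75772189]
```

View pics/c2_crop.png

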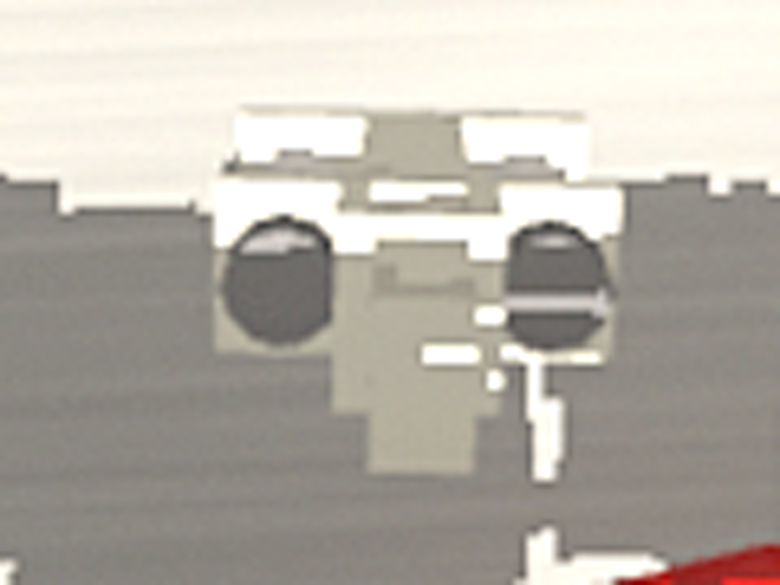

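Run:
```python
from h import *
s=np.load("c.npy",allow_pickle=True).item();W=cam("wrist",s);T=cam("top");S=cam("side")
p=lambda x,y:(200+x/6.5,140+y/6.5)
a=onz(W,p(278,285),.084);b=onz(W,p(557,287),.084);print(a,b,(a+b)/2,np.linalg.norm(a-b),np.degrees(np.arctan2(*(b-a)[[1,0]])))
for q in ((421,380),(371,470),(473,470),(380,292),(472,292)): print(onz(W,p(*q),.134))
tp=lambda x,y:(180+x/5,80+y/5)
print("tri",tri((W,p(421,380)),(T,tp(689,522)),(S,(220+89/3.5,120+372/3.5))))
ty=Ro.from_quat(s["eef_rot"]).as_matrix()[:,1];print("tool y yaw",np.degrees(np.arctan2(ty[1],ty[0])))
```

```text
[ 0.49529315 -0.09484142  0.084     ] [ 0.49283757 -0.13779512  0.084     ] [ 0.49406536 -0.11631827  0.084     ] 0.043023829352727784 -93.27193144344454
[ 0.49388558 -0.11594199  0.134     ]
[ 0.48163674 -0.10868767  0.134     ]
[ 0.48096235 -0.12234496  0.134     ]
[ 0.50617309 -0.11111066  0.134     ]
[ 0.50557426 -0.12314888  0.134     ]
tri (array([ 0.49720428, -0.11733876,  0.1369897 ]), [np.float64(2.7), np.float64(3.2), np.float64(1.8)])
tool y yaw -92.90841237573423
```

```bash
python3 -m jog '[{"slide":[2.5,0.74,0.88],"roll":0},{"slide":[5,0.74,0.88],"roll":0},{"slide":[7.5,0.74,0.88],"roll":0},{"slide":[8,0.74,0.88],"roll":0},{"slide":[8,0.74,0.88],"roll":0}]'
python3 - <<'E'
from h import *
s=r.read_state();im=r.camera("wrist");cv2.imwrite("pics/d_wrist.png",im[:,:,::-1]);print(s["ee_pos"],s["time"]);np.save("d.npy",s,allow_pickle=True)
cv2.imwrite("pics/d_crop.png",cv2.resize(np.clip(im[150:330,150:380,::-1].astype(float)*1.6,0,255).astype(np.uint8),None,fx=3.3,fy=3.3,interpolation=cv2.INTER_CUBIC))
E
```

```text
time: 1.92
ee_pos: [0.4925, -0.1191, 0.1705]
eef_rot: [-0.706, 0.019, 0.708, 0.021]
ft_force: [-0.2, -0.9, 1.1]
width: 0.0869
[ 0.49251033 -0.11911338  0.17054999] 1.9167
```

View pics/d_crop.png

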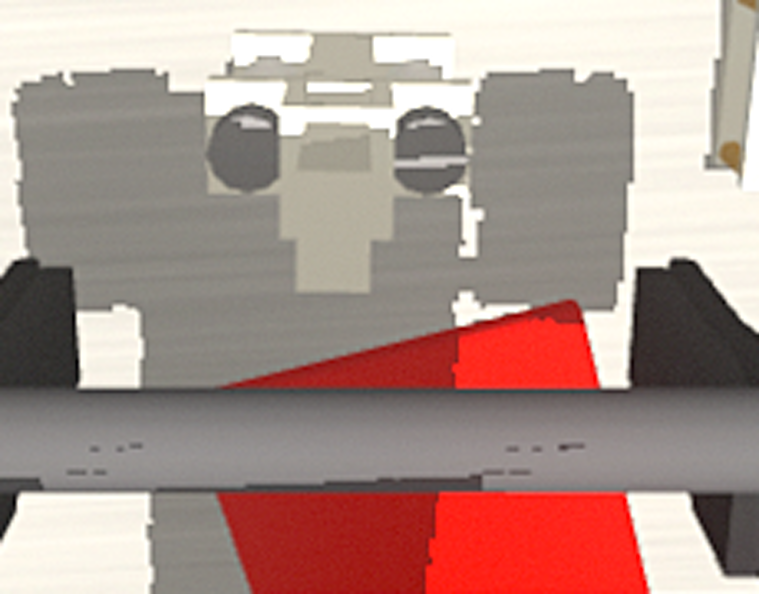

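Run:
```python
from h import *
s0=np.load("d.npy",allow_pickle=True).item();W=cam("wrist",s0)
W0=cam("wrist",np.load("c.npy",allow_pickle=True).item())
s=r.read_state();print(s["ee_pos"],s0["ee_pos"])
p=lambda x,y:(150+x/3.3,150+y/3.3)
for q in ((333.5,231),(297,292),(371,292),(299,171),(371,171)): print(onz(W,p(*q),.134).round(4))
a=onz(W,p(246,147),.084);b=onz(W,p(430,148),.084);print(a,b,(a+b)/2,np.degrees(np.arctan2(*(b-a)[[1,0]])))
p0=lambda x,y:(200+x/6.5,140+y/6.5)
for u,v in (((371,470),(297,292)),((473,470),(371,292))): print(tri((W0,p0(*u)),(W,p(*v))))
d=totool(s,np.array([.4940,-.1163,.1033])-s["ee_pos"]);print(d)
```

```text
[ 0.49357884 -0.1189545   0.17214821] [ 0.49251033 -0.11911338  0.17054999]
[ 0.4934 -0.1161  0.134 ]
[ 0.4813 -0.1084  0.134 ]
[ 0.4806 -0.1225  0.134 ]
[ 0.5056 -0.1104  0.134 ]
[ 0.5049 -0.1238  0.134 ]
[ 0.49655204 -0.09501292  0.084     ] [ 0.49398627 -0.13746423  0.084     ] [ 0.49526915 -0.11623858  0.084     ] -93.45876132210522
(array([ 0.48311075, -0.10873648,  0.13821059]), [np.float64(0.0), np.float64(0.0)])
(array([ 0.48188063, -0.12241674,  0.13686956]), [np.float64(0.2), np.float64(0.2)])
[ 6.88559236 -0.24694015 -0.02528121]
```

```bash
python3 -m jog '[{"slide":[2.5,-0.25,0],"roll":0},{"slide":[5,-0.25,0],"roll":0},{"slide":[6.8,-0.25,0],"roll":0},{"slide":[6.9,-0.25,0],"roll":0},{"slide":[6.9,-0.25,0],"roll":0}]'
python3 - <<'E'
from h import *
s=r.read_state();print(s["ee_pos"],s["time"],s["ft_force"]);print(totool(s,np.array([.4940,-.1163,.1033])-s["ee_pos"]))
E
```

```text
time: 2.38
ee_pos: [0.4942, -0.1166, 0.1042]
eef_rot: [0.707, -0.019, -0.707, -0.021]
ft_force: [-0.3, 0.3, -0.6]
width: 0.0868
[ 0.49422871 -0.11661378  0.10421666] 2.3833 [-0.28716913  0.28372196 -0.5537467 ]
[ 0.09173483 -0.02978146  0.02465867]
```

```bash
for i in 1 2; do python3 -m jog '[{"slide":[0,0,0],"roll":0},{"slide":[0,0,0],"roll":0},{"slide":[0,0,0],"roll":0},{"slide":[0,0,0],"roll":0},{"slide":[0,0,0],"roll":0}]' 1 45; done
python3 - <<'E'
from h import *
s=r.read_state();im=r.camera("wrist");cv2.imwrite("pics/e_wrist.png",im[:,:,::-1]);print(s["ee_pos"],s["width"],s["ft_force"])
E
```

```text
time: 2.8
ee_pos: [0.4945, -0.1167, 0.1048]
eef_rot: [0.707, -0.019, -0.706, -0.021]
ft_force: [-0.6, -0.6, 0.5]
width: 0.0615
time: 3.22
ee_pos: [0.4944, -0.1167, 0.1047]
eef_rot: [0.707, -0.019, -0.706, -0.021]
ft_force: [0.4, 0.3, -0.2]
width: 0.0281
[ 0.49444429 -0.11670982  0.10474454] 0.028077522524785913 [ 0.42452077  0.28730153 -0.22361613]
```

View pics/e_wrist.png

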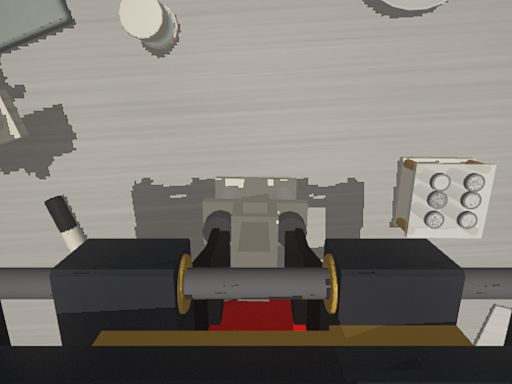

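The fingers are closing evenly around the tab at about (255,240), with no contact yet. I'll let them finish.

```bash
for i in 1 2; do python3 -m jog '[{"slide":[0,0,0],"roll":0},{"slide":[0,0,0],"roll":0},{"slide":[0,0,0],"roll":0},{"slide":[0,0,0],"roll":0},{"slide":[0,0,0],"roll":0}]' 1 45; done
```

```text
time: 3.68
ee_pos: [0.4943, -0.1167, 0.1046]
eef_rot: [0.707, -0.019, -0.706, -0.021]
ft_force: [0.4, -0.4, -1.6]
width: 0.0134
time: 4.1
ee_pos: [0.4943, -0.1167, 0.1046]
eef_rot: [0.707, -0.019, -0.706, -0.021]
ft_force: [0.4, -0.1, -0.2]
width: 0.0136
```

```bash
python3 -m jog '[{"slide":[-1.5,0,0],"roll":0},{"slide":[-3.5,0,0],"roll":0},{"slide":[-6,0,0],"roll":0},{"slide":[-8,0,0],"roll":0},{"slide":[-8.5,0,0],"roll":0}]'
python3 -m jog '[{"slide":[0,-3,0.4],"roll":-4},{"slide":[0,-6,0.8],"roll":-8},{"slide":[0,-9,1.2],"roll":-12},{"slide":[0,-12,1.6],"roll":-16},{"slide":[0,-14.2,1.9],"roll":-19}]'
python3 -m jog '[{"slide":[0,0,0],"roll":0},{"slide":[0,0,0],"roll":0}]'
python3 - <<'E'
from h import *
s=r.read_state()
for n in ("wrist","side","top"):
  im=r.camera(n);cv2.imwrite(f"pics/f_{n}.png",im[:,:,::-1])
print(s["ee_pos"],s["time"],s["ft_force"],s["width"]);np.save("f.npy",s,allow_pickle=True)
ty=Ro.from_quat(s["eef_rot"]).as_matrix()[:,1];print("tool y yaw",np.degrees(np.arctan2(ty[1],ty[0])))
E
```

```text
time: 4.52
ee_pos: [0.4957, -0.1172, 0.1929]
eef_rot: [0.709, -0.019, -0.705, -0.02]
ft_force: [0.9, 0.5, -2.4]
width: 0.0138
time: 4.93
ee_pos: [0.4839, 0.0284, 0.1924]
eef_rot: [0.702, 0.1, -0.698, 0.099]
ft_force: [0.1, -0.1, -2.5]
width: 0.0137
time: 5.1
ee_pos: [0.4836, 0.0296, 0.1918]
eef_rot: [0.702, 0.101, -0.698, 0.1]
ft_force: [-0.2, -1.5, -2.4]
width: 0.0139
[0.48355961 0.02964558 0.19180975] 5.1 [-0.17700825 -1.52016055 -2.39054412] 0.013860875221221765
tool y yaw -73.72039734406243
```

View pics/f_wrist.png

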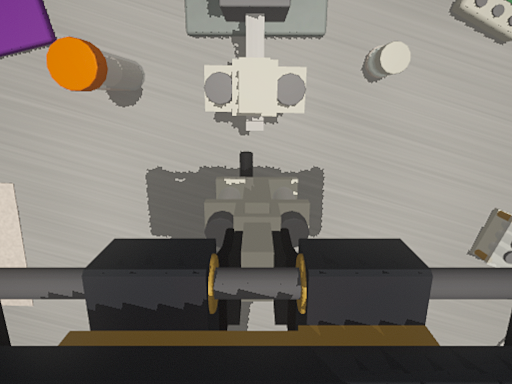

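View pics/f_side.png

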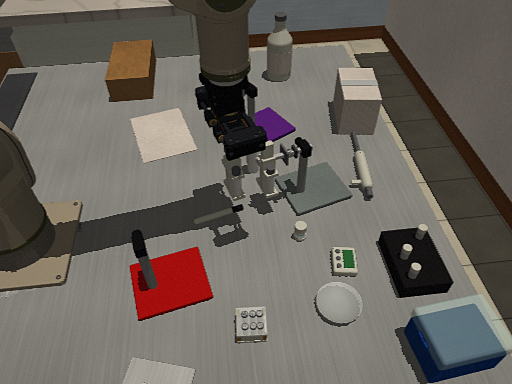

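The carried caddy at (257,215) is lined up in front of the hook. The lip shows at (255,126), the first caddy at (255,88) and the bar at (255,35). I'll enlarge this part.

Run:
```python
import cv2,numpy as np
im=cv2.imread("pics/f_wrist.png")
cv2.imwrite("pics/f_crop.png",cv2.resize(np.clip(im[0:150,180:340].astype(float)*1.0,0,255).astype(np.uint8),None,fx=4,fy=4,interpolation=cv2.INTER_CUBIC))
cv2.imwrite("pics/f_crop2.png",cv2.resize(np.clip(im[110:270,180:340].astype(float)*1.6,0,255).astype(np.uint8),None,fx=3.7,fy=3.7,interpolation=cv2.INTER_CUBIC))
```

```text
(no output)
```

View pics/f_crop.png

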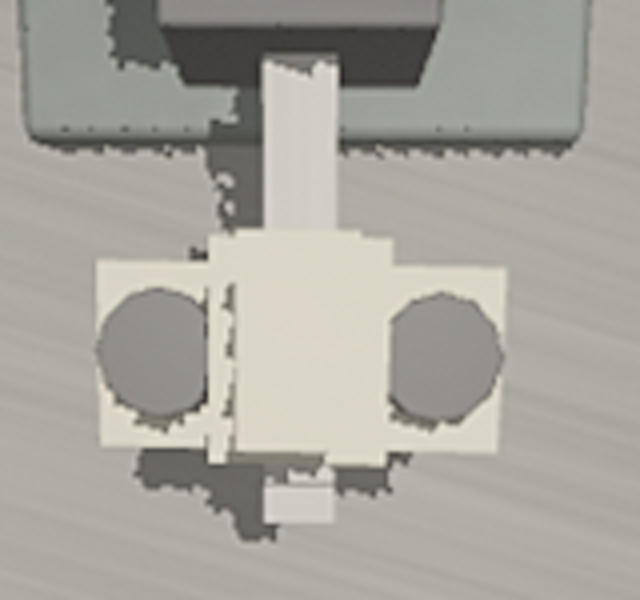

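View pics/f_crop2.png

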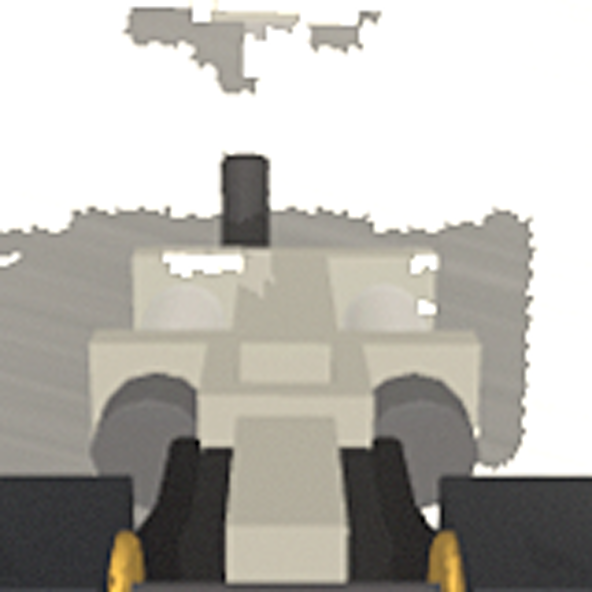

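Run:
```python
from h import *
s=np.load("f.npy",allow_pickle=True).item();W=cam("wrist",s);z0=s["ee_pos"][2]
S=cam("side");T=cam("top")
p=lambda x,y:(180+x/4,y/4); q=lambda x,y:(180+x/3.7,110+y/3.7)
R=Ro.from_quat(s["eef_rot"]).as_matrix()
def tl(X): return (R.T@(X-s["ee_pos"])*1000).round(1)
for n,pp,z in [("lipTL",p(264,485),.157),("lipTR",p(335,484),.157),("lipBL",p(264,522),.157),("lipBR",p(335,522),.157),
 ("bar nl",p(262,225),.15),("bar nr",p(337,225),.15),("bar fl",p(263,80),.15),("bar fr",p(338,80),.15),
 ("capL",p(155,353),.142),("capR",p(447,356),.142),("tab FL",p(236,452),.192),("tab FR",p(388,452),.192),("tab RL",p(236,235),.192),("tab RR",p(361,232),.192),
 ("2headL",q(198,447),z0-.0066),("2headR",q(375,447),z0-.0066),("2tabL",q(227,523),z0+.0294),("2tabR",q(348,523),z0+.0294),("2tabLlow",q(238,418),z0-.0066),("2tabRlow",q(337,418),z0-.0066)]:
  X=onz(W,pp,z);print(n,X.round(4),tl(X))
```

```text
lipTL [0.5407 0.0523 0.157 ] [ 35.1  -5.8 -61. ]
lipTR [0.5436 0.0427 0.157 ] [ 35.1   4.4 -61.2]
lipBL [0.5357 0.0509 0.157 ] [ 35.1  -5.8 -55.8]
lipBR [0.5385 0.0411 0.157 ] [ 35.1   4.4 -55.8]
bar nl [0.5746 0.0624 0.15  ] [ 42.3  -6.  -96.3]
bar nr [0.5775 0.0523 0.15  ] [ 42.3   4.6 -96.3]
bar fl [0.5924 0.0673 0.15  ] [  42.4   -5.7 -114.8]
bar fr [0.5953 0.0575 0.15  ] [  42.4    4.6 -114.8]
capL [0.5537 0.0734 0.142 ] [ 50.2 -22.4 -79.3]
capR [0.5655 0.0314 0.142 ] [ 50.2  21.3 -78.9]
tab FL [0.5458 0.056  0.192 ] [  0.1  -7.9 -67.2]
tab FR [0.5508 0.039  0.192 ] [  0.1   9.9 -67.2]
tab RL [0.5686 0.0623 0.192 ] [  0.2  -7.5 -90.8]
tab RR [0.5729 0.049  0.192 ] [  0.2   6.5 -91.1]
2headL [0.4855 0.0428 0.1852] [  6.6 -12.   -5.5]
2headR [0.4927 0.0182 0.1852] [ 6.6 13.5 -5.5]
2tabL [0.492  0.0385 0.2212] [-29.3  -6.2 -10.7]
2tabR [0.4959 0.0251 0.2212] [-29.4   7.9 -10.7]
2tabLlow [0.4914 0.0384 0.1852] [  6.7  -6.2 -10. ]
2tabRlow [0.4954 0.0248 0.1852] [  6.6   8.  -10. ]
```

Run:
```python
import cv2,numpy as np
im=cv2.imread("pics/f_side.png")
cv2.imwrite("pics/f_scrop.png",cv2.resize(np.clip(im[125:225,205:335].astype(float)*1.3,0,255).astype(np.uint8),None,fx=6,fy=6,interpolation=cv2.INTER_CUBIC))
```

```text
(no output)
```

View pics/f_scrop.png

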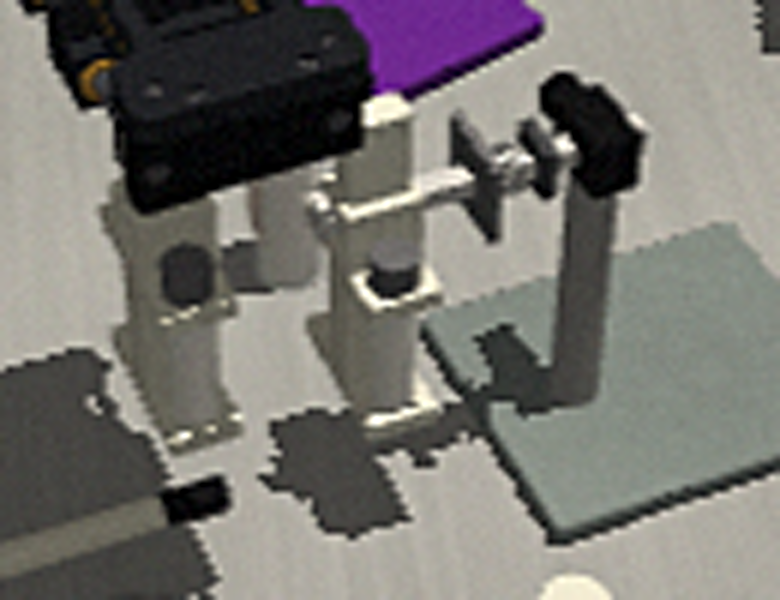

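```bash
python3 -m jog '[{"slide":[0.6,-0.05,-0.6],"roll":0},{"slide":[1.2,-0.1,-1.2],"roll":0},{"slide":[1.8,-0.15,-2],"roll":0},{"slide":[1.87,-0.15,-2.8],"roll":0},{"slide":[1.87,-0.15,-2.8],"roll":0}]'
python3 -m jog '[{"slide":[0,0,0],"roll":0},{"slide":[0,0,0],"roll":0}]'
python3 - <<'E'
from h import *
s=r.read_state()
for n in ("wrist","side"):
  im=r.camera(n);cv2.imwrite(f"pics/g_{n}.png",im[:,:,::-1])
  a=im[40:190,180:340,::-1] if n=="wrist" else im[125:225,205:335,::-1]
  cv2.imwrite(f"pics/g_{n}crop.png",cv2.resize(np.clip(a.astype(float)*1.2,0,255).astype(np.uint8),None,fx=4 if n=="wrist" else 6,fy=4 if n=="wrist" else 6,interpolation=cv2.INTER_CUBIC))
s0=np.load("f.npy",allow_pickle=True).item()
print(s["ee_pos"],s["time"],s["ft_force"],totool(s0,s["ee_pos"]-s0["ee_pos"]));np.save("g.npy",s,allow_pickle=True)
E
```

```text
time: 5.67
ee_pos: [0.5116, 0.0366, 0.1725]
eef_rot: [0.702, 0.099, -0.699, 0.098]
ft_force: [0.2, 1.1, -1.3]
width: 0.0137
time: 5.83
ee_pos: [0.5118, 0.0368, 0.1724]
eef_rot: [0.702, 0.099, -0.699, 0.098]
ft_force: [-0.2, -0.3, -1.3]
width: 0.0134
[0.51180233 0.03678774 0.17242439] 5.8333 [-0.15359326 -0.28463714 -1.33521817] [ 1.95235511  0.10700964 -2.9019641 ]
```

View pics/g_wristcrop.png

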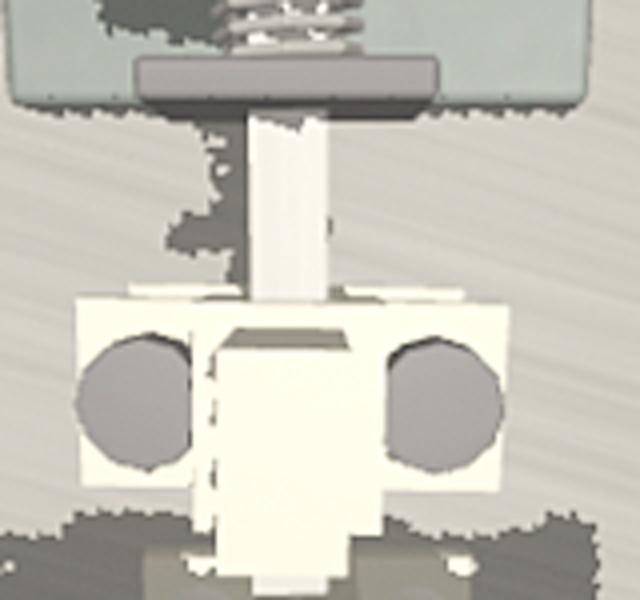

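View pics/g_sidecrop.png

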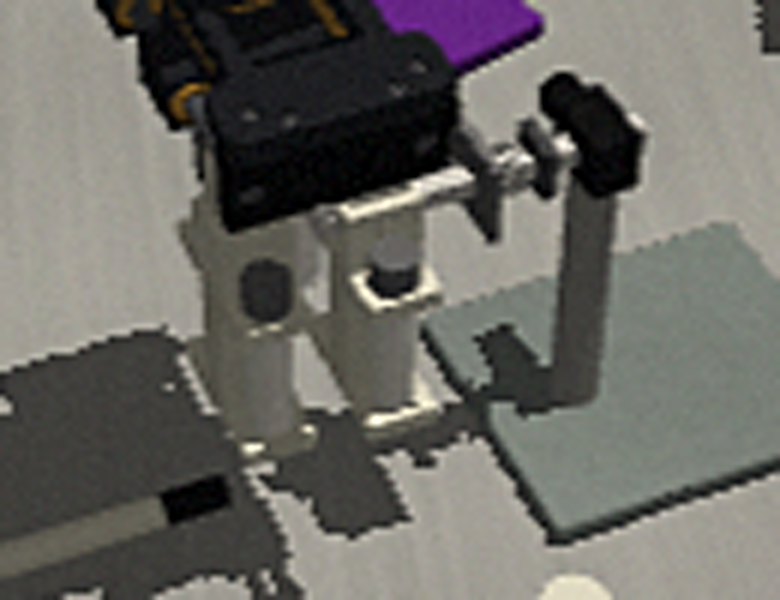

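Run:
```python
import cv2,numpy as np
im=cv2.imread("pics/g_wrist.png")
cv2.imwrite("pics/g_crop2.png",cv2.resize(np.clip(im[150:300,180:340].astype(float)*1.5,0,255).astype(np.uint8),None,fx=4,fy=4,interpolation=cv2.INTER_CUBIC))
from h import *
s=np.load("g.npy",allow_pickle=True).item();W=cam("wrist",s)
p=lambda x,y:(180+x/4,40+y/4);R=Ro.from_quat(s["eef_rot"]).as_matrix()
for n,pp,z in [("lipBL",p(253,596),.157),("lipBR",p(328,596),.157),("bar nl",p(250,290),.15),("bar nr",p(327,290),.15),("bar fl",p(248,130),.15),("bar fr",p(328,130),.15),
 ("capL",p(140,402),.142),("capR",p(444,405),.142),("tab FL",p(217,576),.192),("tab FR",p(349,576),.192),("tabRL",p(217,349),.192),("tabRR",p(349,349),.192),("stopL",p(135,100),.168),("stopR",p(438,98),.168)]:
  X=onz(W,pp,z);print(n,X.round(4),(R.T@(X-s["ee_pos"])*1000).round(1))
print("lip top z:",tri((W,p(290.5,596)),(cam("side"),(205+318/6,125+205/6))))
S=cam("side");q=lambda x,y:(205+x/6,125+y/6)
# side: near-corner undersides / cap edges of both on the vertical plane along bar direction offset -y 32
f=s["ee_pos"];b=R[:,2]*-1
```

```text
lipBL [0.5352 0.0507 0.157 ] [ 15.5  -6.9 -26.3]
lipBR [0.538 0.041 0.157] [ 15.5   3.2 -26.3]
bar nl [0.5737 0.0621 0.15  ] [ 22.7  -7.2 -66.4]
bar nr [0.5766 0.0522 0.15  ] [ 22.7   3.  -66.4]
bar fl [0.593  0.0676 0.15  ] [ 22.8  -7.2 -86.5]
bar fr [0.5958 0.0577 0.15  ] [ 22.8   3.1 -86.5]
capL [0.5542 0.0732 0.142 ] [ 30.7 -23.3 -50.6]
capR [0.5656 0.0317 0.142 ] [ 30.6  19.8 -50.2]
tab FL [0.5457 0.0562 0.192 ] [-19.4  -9.4 -38. ]
tab FR [0.5496 0.0424 0.192 ] [-19.4   5.  -38. ]
tabRL [0.5691 0.0625 0.192 ] [-19.3  -8.9 -62.3]
tabRR [0.5729 0.0493 0.192 ] [-19.3   4.8 -62.3]
stopL [0.5916 0.0799 0.168 ] [  4.8 -19.5 -88.6]
stopR [0.6015 0.0463 0.168 ] [  4.8  15.5 -88.8]
lip top z: (array([0.53866274, 0.04513054, 0.15631186]), [np.float64(2.3), np.float64(2.3)])
```

View pics/g_crop2.png

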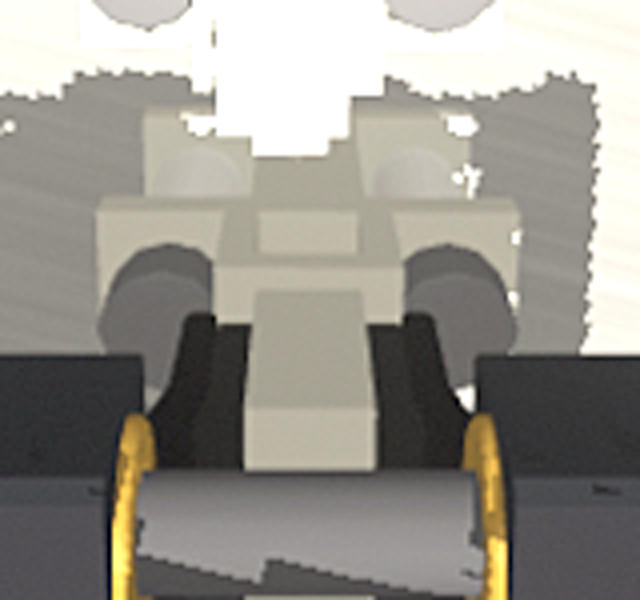

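Run:
```python
from h import *
s=np.load("g.npy",allow_pickle=True).item();R=Ro.from_quat(s["eef_rot"]).as_matrix();S=cam("side")
im=cv2.imread("pics/g_side.png");k=6
c=cv2.resize(np.clip(im[125:225,205:335].astype(float)*1.3,0,255).astype(np.uint8),None,fx=k,fy=k,interpolation=cv2.INTER_CUBIC)
def corner(zc,yc,u,dx,dy,h):
    X=s["ee_pos"]+R[:,2]*(zc-dx)+R[:,1]*(yc+dy);X=X.copy();X[2]=u+h;return X
for name,zc,yc,u in (("2nd",.001,.0007,.0678),("1st",-.0504,-.0018,.058)):
    for dx in(-.014,.014):
        for h in (0,.042):
            q=(proj(S,corner(zc,yc,u,dx,.032,h))-[205,125]+.5)*k;print(name,dx,h,q.round(0));cv2.circle(c,tuple(int(v) for v in q),3,(0,0,255),-1)
cv2.imwrite("pics/g_chk.png",c)
```

```text
2nd -0.014 0 [244. 471.]
2nd -0.014 0.042 [241. 393.]
2nd 0.014 0 [314. 448.]
2nd 0.014 0.042 [313. 370.]
1st -0.014 0 [369. 443.]
1st -0.014 0.042 [370. 366.]
1st 0.014 0 [436. 422.]
1st 0.014 0.042 [439. 344.]
```

View pics/g_chk.png

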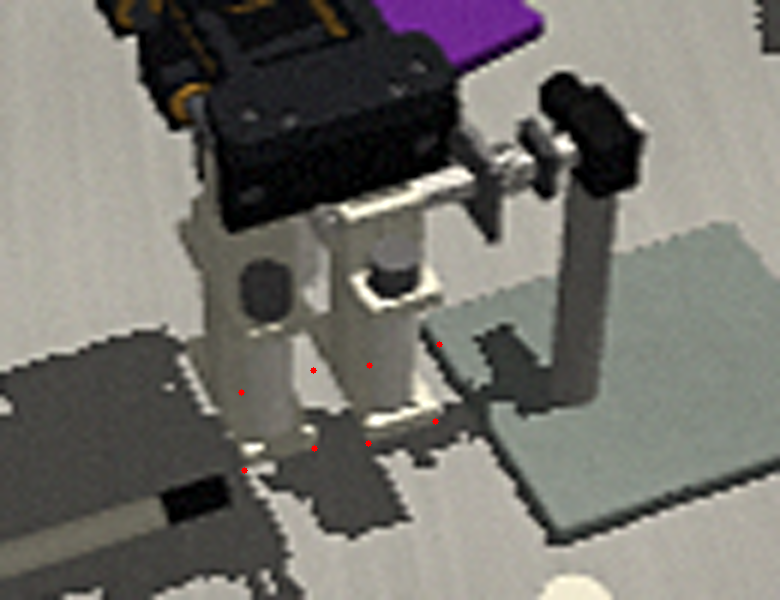

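```bash
python3 -m jog '[{"slide":[0,-0.2,-0.2],"roll":0},{"slide":[0,-0.27,-0.5],"roll":0},{"slide":[0,-0.27,-0.5],"roll":0},{"slide":[0,-0.27,-0.5],"roll":0}]'
python3 - <<'E'
from h import *
s=r.read_state();im=r.camera("wrist");cv2.imwrite("pics/i_wrist.png",im[:,:,::-1])
cv2.imwrite("pics/i_crop.png",cv2.resize(np.clip(im[60:260,170:350,::-1].astype(float)*1.2,0,255).astype(np.uint8),None,fx=3,fy=3,interpolation=cv2.INTER_CUBIC))
s0=np.load("g.npy",allow_pickle=True).item()
print(s["ee_pos"],s["time"],s["ft_force"],totool(s0,s["ee_pos"]-s0["ee_pos"]));np.save("i.npy",s,allow_pickle=True)
E
```

```text
time: 6.27
ee_pos: [0.5158, 0.0407, 0.1728]
eef_rot: [0.702, 0.099, -0.699, 0.098]
ft_force: [0.1, 0.2, -1.6]
width: 0.0136
[0.51581254 0.04072207 0.17280162] 6.2667 [ 0.14124431  0.21982538 -1.55759457] [-0.03528122 -0.26776129 -0.494054  ]
```

View pics/i_crop.png

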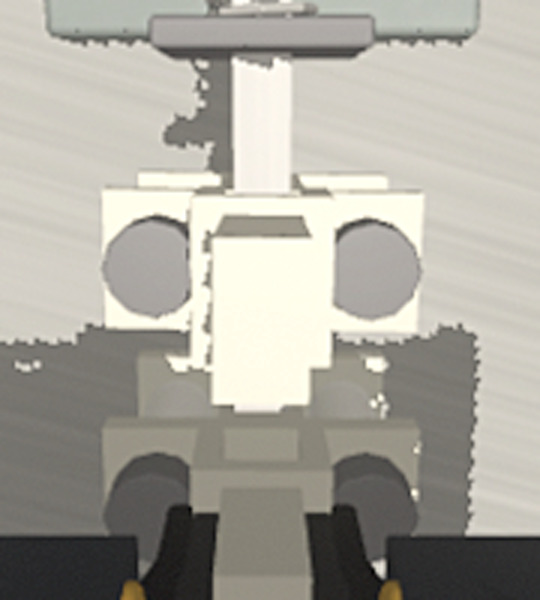

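```bash
python3 -m jog '[{"slide":[0,0,-0.3],"roll":0},{"slide":[0,0,-0.6],"roll":0},{"slide":[0,0,-0.9],"roll":0},{"slide":[0,0,-1.2],"roll":0},{"slide":[0,0,-1.2],"roll":0}]'
python3 - <<'E'
from h import *
s=r.read_state();s0=np.load("i.npy",allow_pickle=True).item()
im=r.camera("wrist");cv2.imwrite("pics/j_wrist.png",im[:,:,::-1])
cv2.imwrite("pics/j_crop.png",cv2.resize(np.clip(im[60:260,170:350,::-1].astype(float)*1.2,0,255).astype(np.uint8),None,fx=3,fy=3,interpolation=cv2.INTER_CUBIC))
print(s["ee_pos"],totool(s0,s["ft_force"])/100,totool(s0,s["ee_pos"]-s0["ee_pos"]))
E
```

```text
time: 6.73
ee_pos: [0.5278, 0.0441, 0.1727]
eef_rot: [0.702, 0.099, -0.699, 0.098]
ft_force: [1.2, 0.6, -1.5]
width: 0.0136
[0.52778976 0.0441481  0.17274486] [ 1.50406345 -0.25468459 -1.27523202] [ 1.12992978e-02  8.12312491e-04 -1.24572059e+00]
```

View pics/j_crop.png

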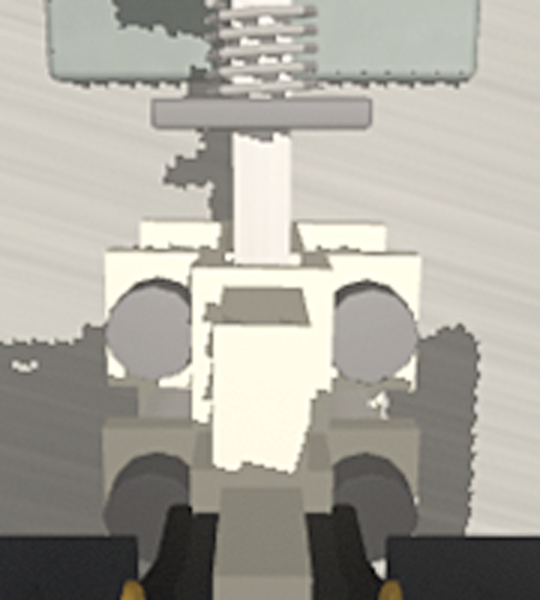

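```bash
python3 -m jog '[{"slide":[0,0,-0.2],"roll":0},{"slide":[0,0,-0.4],"roll":0},{"slide":[0,0,-0.6],"roll":0},{"slide":[0,0,-0.8],"roll":0},{"slide":[0,0,-1.0],"roll":0}]'
python3 -m jog '[{"slide":[0,0,-0.2],"roll":0},{"slide":[0,0,-0.4],"roll":0},{"slide":[0,0,-0.6],"roll":0},{"slide":[0,0,-0.8],"roll":0},{"slide":[0,0,-1.0],"roll":0}]'
python3 - <<'E'
from h import *
s=r.read_state();s0=np.load("i.npy",allow_pickle=True).item()
for n in ("wrist","side"):
  im=r.camera(n);a=im[60:260,170:350,::-1] if n=="wrist" else im[125:225,205:335,::-1]
  cv2.imwrite(f"pics/k_{n}.png",im[:,:,::-1])
  k=3 if n=="wrist" else 6
  cv2.imwrite(f"pics/k_{n}crop.png",cv2.resize(np.clip(a.astype(float)*1.2,0,255).astype(np.uint8),None,fx=k,fy=k,interpolation=cv2.INTER_CUBIC))
print(s["ee_pos"],totool(s0,s["ft_force"])/100,totool(s0,s["ee_pos"]-s0["ee_pos"]))
np.save("k.npy",s,allow_pickle=True)
E
```

```text
time: 7.2
ee_pos: [0.5372, 0.0469, 0.1727]
eef_rot: [0.702, 0.099, -0.699, 0.098]
ft_force: [-0.1, 0.0, -2.0]
width: 0.0138
time: 7.62
ee_pos: [0.547, 0.0497, 0.1727]
eef_rot: [0.702, 0.099, -0.699, 0.098]
ft_force: [-1.0, -0.8, -1.7]
width: 0.0137
[0.54697498 0.04966927 0.17266148] [1.68033091 0.47234643 1.1724615 ] [ 2.86534214e-02 -1.08935999e-03 -3.24204821e+00]
```

View pics/k_wristcrop.png

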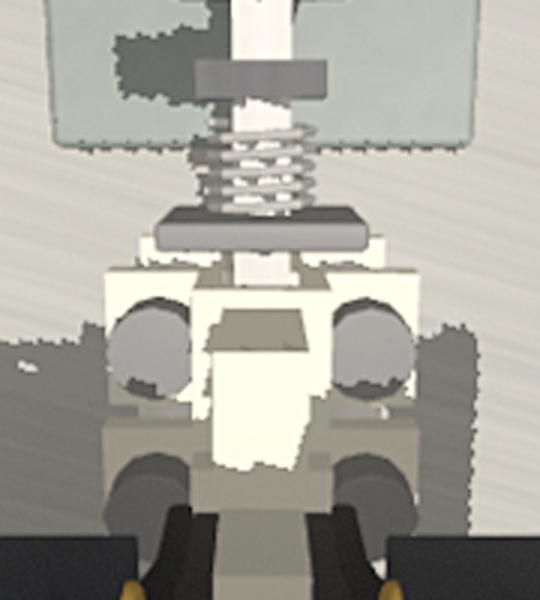

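View pics/k_sidecrop.png

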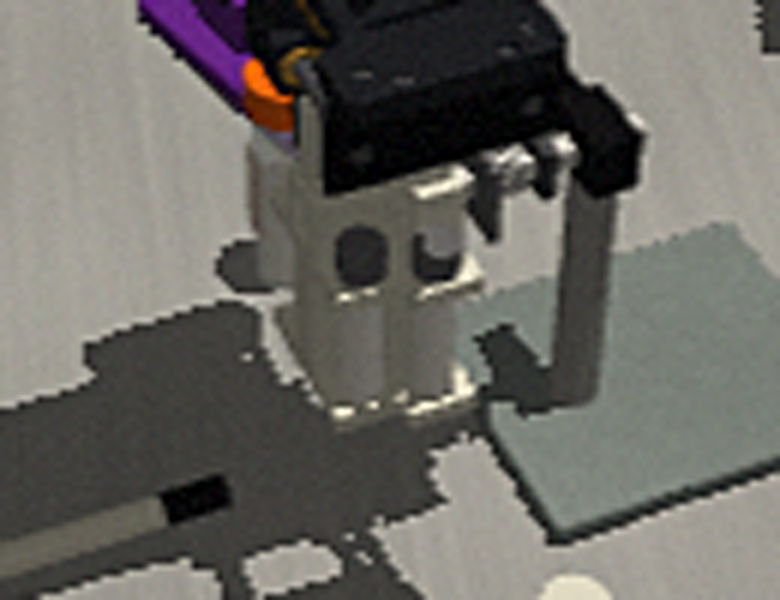

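```bash
python3 -m jog '[{"slide":[0,0,-0.15],"roll":0},{"slide":[0,0,-0.3],"roll":0},{"slide":[0,0,-0.45],"roll":0},{"slide":[0,0,-0.6],"roll":0},{"slide":[0,0,-0.6],"roll":0}]'
python3 -m jog '[{"slide":[0,0,-0.1],"roll":0},{"slide":[0,0,-0.2],"roll":0},{"slide":[0,0,-0.3],"roll":0},{"slide":[0,0,-0.3],"roll":0}]'
python3 - <<'E'
from h import *
s=r.read_state();s0=np.load("i.npy",allow_pickle=True).item()
im=r.camera("wrist");a=im[60:260,170:350,::-1]
cv2.imwrite(f"pics/l_wrist.png",im[:,:,::-1])
cv2.imwrite(f"pics/l_wristcrop.png",cv2.resize(np.clip(a.astype(float)*1.2,0,255).astype(np.uint8),None,fx=3,fy=3,interpolation=cv2.INTER_CUBIC))
print(s["ee_pos"],totool(s0,s["ft_force"])/100,totool(s0,s["ee_pos"]-s0["ee_pos"]))
E
```

```text
time: 8.13
ee_pos: [0.5532, 0.0516, 0.1728]
eef_rot: [0.702, 0.099, -0.699, 0.098]
ft_force: [-0.6, -0.2, -1.5]
width: 0.0136
time: 8.47
ee_pos: [0.5557, 0.0522, 0.1725]
eef_rot: [0.701, 0.099, -0.699, 0.098]
ft_force: [-3.0, -1.6, -1.5]
width: 0.0135
[0.5557083  0.05222719 0.17254224] [1.46812349 0.68516698 3.3054528 ] [ 0.04469262 -0.00623453 -4.15199148]
```

View pics/l_wristcrop.png

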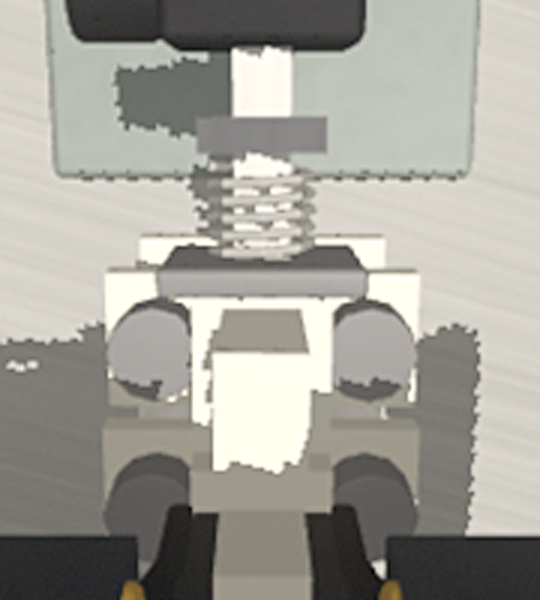

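```bash
python3 -m jog '[{"slide":[0,0,-0.1],"roll":0},{"slide":[0,0,-0.2],"roll":0},{"slide":[0,0,-0.3],"roll":0},{"slide":[0,0,-0.3],"roll":0}]'
python3 - <<'E'
from h import *
s=r.read_state();s0=np.load("i.npy",allow_pickle=True).item()
for n in ("wrist","side"):
  im=r.camera(n);a=im[60:260,170:350,::-1] if n=="wrist" else im[125:225,205:335,::-1]
  cv2.imwrite(f"pics/m_{n}.png",im[:,:,::-1])
  k=3 if n=="wrist" else 6
  cv2.imwrite(f"pics/m_{n}crop.png",cv2.resize(np.clip(a.astype(float)*1.2,0,255).astype(np.uint8),None,fx=k,fy=k,interpolation=cv2.INTER_CUBIC))
print(s["ee_pos"],totool(s0,s["ft_force"])/100,totool(s0,s["ee_pos"]-s0["ee_pos"]))
E
```

```text
time: 8.85
ee_pos: [0.5583, 0.0529, 0.1724]
eef_rot: [0.701, 0.099, -0.699, 0.098]
ft_force: [-4.2, -0.9, 0.4]
width: 0.0135
[0.55829336 0.05291482 0.17235953] [-0.3751493  -0.30345929  4.31692152] [ 6.41650012e-02 -1.05816944e-03 -4.41935145e+00]
```

View pics/m_wristcrop.png

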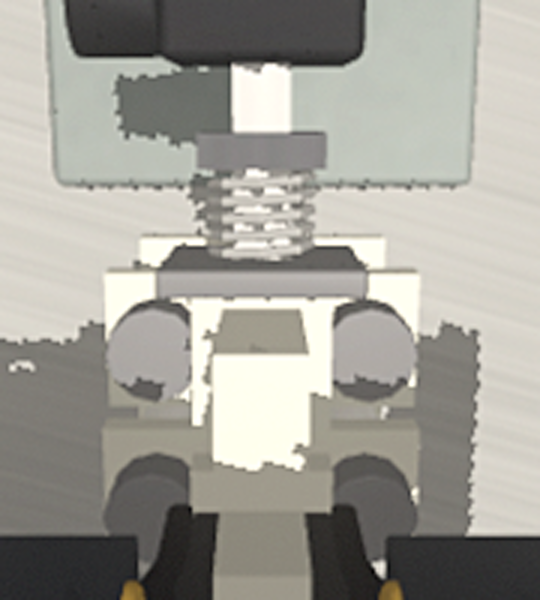

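View pics/m_sidecrop.png

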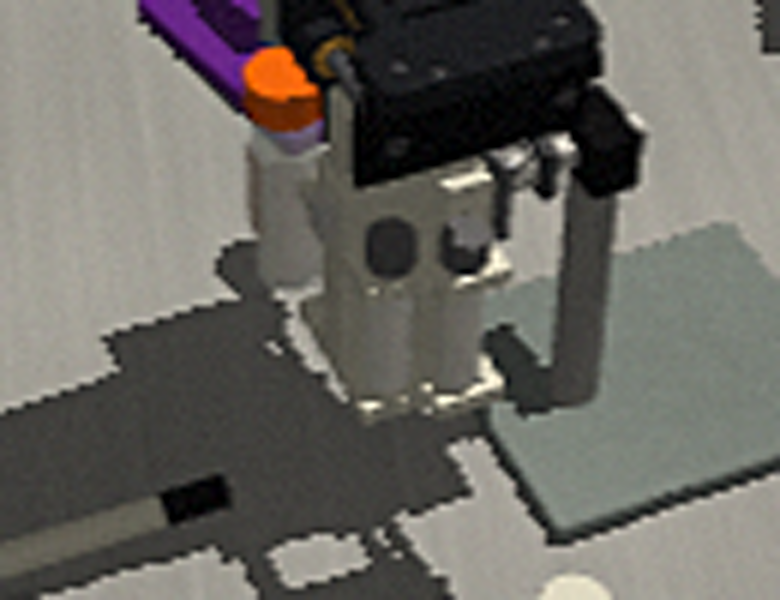

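```bash
python3 -m jog '[{"slide":[0,0,0],"roll":0}]'
python3 - <<'E'
from h import *
s0=np.load("i.npy",allow_pickle=True).item();R=Ro.from_quat(s0["eef_rot"]).as_matrix()
from copy import deepcopy
p=lambda x,y:(170+x/3,60+y/3)
S={}
k=np.load("k.npy",allow_pickle=True).item()
import numpy as np
def at(dz,ref): 
    s=deepcopy(s0); s["ee_pos"]=np.array(ref); return s
for n,pos,y in (("i",s0["ee_pos"],56),("j",[.52779,.04415,.17274],130),("k",[.54697,.04967,.17266],250),("l",[.55571,.05223,.17254],297),("m",[.55829,.05291,.17236],297)):
    s=deepcopy(s0);s["ee_pos"]=np.array(pos);X=onz(cam("wrist",s),p(262,y),.164);print(n,((R.T@(X-s0["ee_pos"]))*1000).round(1))
print(r.read_state()["ft_force"])
E
```

```text
time: 9.03
ee_pos: [0.5582, 0.0528, 0.1723]
eef_rot: [0.701, 0.099, -0.7, 0.098]
ft_force: [-3.9, -1.2, 0.1]
width: 0.0138
i [  9.2   0.7 -82.8]
j [  9.2   0.7 -83.8]
k [  9.2   0.7 -84.3]
l [  9.2   0.6 -85.5]
m [  9.2   0.7 -88.2]
[-3.9012578  -1.20889702  0.12673243]
```

```bash
python3 -m jog '[{"slide":[0,0,-0.05],"roll":0},{"slide":[0,0,-0.1],"roll":0},{"slide":[0,0,-0.1],"roll":0}]'
python3 -m jog '[{"slide":[0.1,0,0],"roll":0},{"slide":[0.2,0,0],"roll":0},{"slide":[0.3,0,0],"roll":0},{"slide":[0.4,0,0],"roll":0},{"slide":[0.4,0,0],"roll":0}]'
python3 - <<'E'
from h import *
s=r.read_state();s0=np.load("i.npy",allow_pickle=True).item()
print(s["ee_pos"],totool(s0,s["ft_force"])/100,totool(s0,s["ee_pos"]-s0["ee_pos"]))
E
```

```text
time: 9.28
ee_pos: [0.5587, 0.053, 0.1722]
eef_rot: [0.7, 0.099, -0.7, 0.098]
ft_force: [-5.5, -1.0, 0.2]
width: 0.0135
time: 9.7
ee_pos: [0.5586, 0.053, 0.1679]
eef_rot: [0.7, 0.099, -0.7, 0.098]
ft_force: [-4.6, -1.4, -1.4]
width: 0.0135
[0.55858791 0.0529807  0.1678825 ] [1.42442316 0.11557873 4.7803446 ] [ 5.11996291e-01  1.26127348e-03 -4.44745995e+00]
```

```bash
python3 -m jog '[{"slide":[0.1,0,0],"roll":0},{"slide":[0.2,0,0],"roll":0},{"slide":[0.3,0,0],"roll":0},{"slide":[0.3,0,0],"roll":0}]'
python3 - <<'E'
from h import *
s=r.read_state();s0=np.load("i.npy",allow_pickle=True).item()
for n in ("wrist","side"):
  im=r.camera(n);a=im[60:260,170:350,::-1] if n=="wrist" else im[125:225,205:335,::-1]
  cv2.imwrite(f"pics/n_{n}.png",im[:,:,::-1])
  k=3 if n=="wrist" else 6
  cv2.imwrite(f"pics/n_{n}crop.png",cv2.resize(np.clip(a.astype(float)*1.2,0,255).astype(np.uint8),None,fx=k,fy=k,interpolation=cv2.INTER_CUBIC))
print(s["ee_pos"],totool(s0,s["ft_force"])/100,totool(s0,s["ee_pos"]-s0["ee_pos"]))
E
```

```text
time: 10.03
ee_pos: [0.5585, 0.053, 0.1647]
eef_rot: [-0.7, -0.099, 0.7, -0.098]
ft_force: [-4.7, -1.7, -1.4]
width: 0.0136
[0.55850902 0.05297366 0.16466616] [1.40974084 0.37965722 4.97942049] [ 8.33594122e-01  1.46262298e-04 -4.43823052e+00]
```

View pics/n_sidecrop.png

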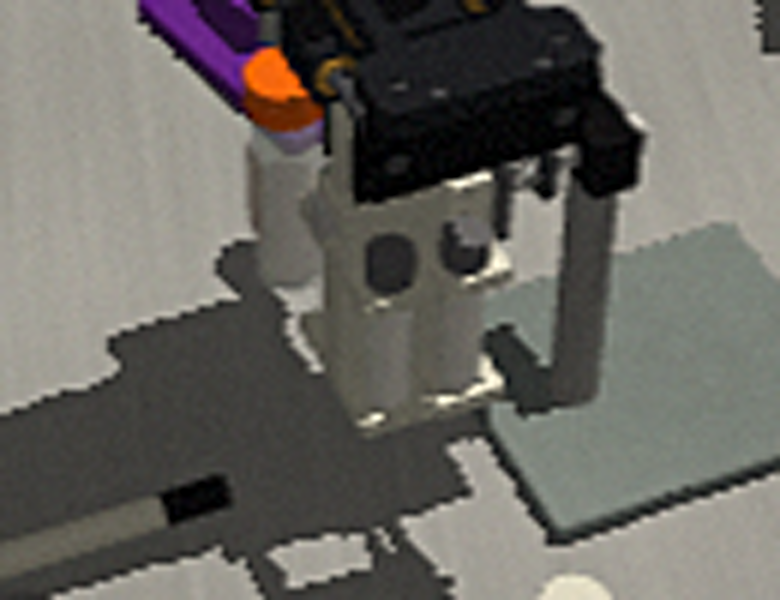

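View pics/n_wrist.png

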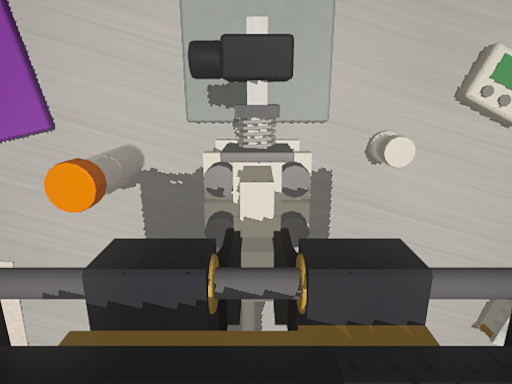

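```bash
python3 -m jog '[{"slide":[0.07,0,0],"roll":0},{"slide":[0.15,0,0],"roll":0},{"slide":[0.15,0,0],"roll":0}]'
python3 -m jog '[{"slide":[0.05,0,0],"roll":0},{"slide":[0.05,0,0],"roll":0}]'
python3 -m jog '[{"slide":[0.05,0,0],"roll":0},{"slide":[0.05,0,0],"roll":0}]'
```

```text
time: 10.38
ee_pos: [0.5584, 0.0529, 0.1631]
eef_rot: [-0.7, -0.099, 0.7, -0.098]
ft_force: [-4.5, -0.7, -1.7]
width: 0.0135
time: 10.55
ee_pos: [0.5583, 0.053, 0.1626]
eef_rot: [-0.7, -0.099, 0.7, -0.098]
ft_force: [-5.1, -1.4, -1.2]
width: 0.0139
time: 10.72
ee_pos: [0.5584, 0.053, 0.1624]
eef_rot: [-0.7, -0.099, 0.7, -0.098]
ft_force: [-5.8, -0.9, 1.5]
width: 0.0137
```

```bash
python3 -m jog '[{"slide":[0,0,0.05],"roll":0},{"slide":[0,0,0.1],"roll":0},{"slide":[0,0,0.1],"roll":0}]'
python3 -m jog '[{"slide":[0,0,0.05],"roll":0},{"slide":[0,0,0.1],"roll":0},{"slide":[0,0,0.1],"roll":0}]'
```

```text
time: 10.97
ee_pos: [0.5574, 0.0527, 0.1625]
eef_rot: [-0.7, -0.099, 0.7, -0.098]
ft_force: [-4.2, -1.0, -1.1]
width: 0.0135
time: 11.22
ee_pos: [0.5572, 0.0526, 0.1626]
eef_rot: [0.701, 0.099, -0.7, 0.098]
ft_force: [1.3, 0.6, -4.6]
width: 0.0138
```

```bash
for i in 1 2; do python3 -m jog '[{"slide":[0,0,0],"roll":0},{"slide":[0,0,0],"roll":0},{"slide":[0,0,0],"roll":0},{"slide":[0,0,0],"roll":0},{"slide":[0,0,0],"roll":0}]' 0.45 10; done
python3 - <<'E'
from h import *
s=r.read_state()
for n in ("wrist","side"):
  im=r.camera(n);cv2.imwrite(f"pics/o_{n}.png",im[:,:,::-1])
print(s["ee_pos"],s["ft_force"],s["width"])
E
```

```text
time: 11.63
ee_pos: [0.5574, 0.0527, 0.1628]
eef_rot: [0.701, 0.099, -0.699, 0.098]
ft_force: [0.4, -0.5, 0.1]
width: 0.0391
time: 12.05
ee_pos: [0.5574, 0.0527, 0.1628]
eef_rot: [0.701, 0.099, -0.699, 0.098]
ft_force: [0.1, -1.2, -0.3]
width: 0.0477
[0.55737994 0.05265791 0.16280722] [ 0.1308975  -1.1706649  -0.26510968] 0.04766808851030516
```

View pics/o_wrist.png

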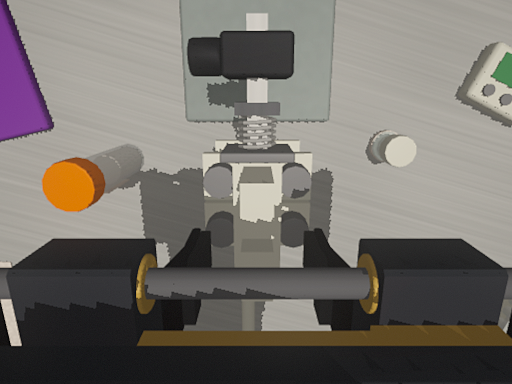

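The fingers are open about 48 mm and clear of the tab at (257,240), and the forces are back to zero. I'll raise the tool straight up, then back it away.

```bash
python3 -m jog '[{"slide":[-1,0,0],"roll":0},{"slide":[-3,0,0],"roll":0},{"slide":[-6,0,0],"roll":0},{"slide":[-9,0,0],"roll":0},{"slide":[-10,0,0],"roll":0}]'
python3 -m jog '[{"slide":[0,0,2.5],"roll":0},{"slide":[0,0,5],"roll":0},{"slide":[0,0,7.5],"roll":0},{"slide":[0,0,8],"roll":0},{"slide":[0,0,8],"roll":0}]'
python3 - <<'E'
from h import *
s=r.read_state();np.save("p.npy",s,allow_pickle=True)
for n,(y0,y1,x0,x1),k in (("wrist",(60,260,170,350),3),("side",(125,225,205,335),6),("top",(90,190,180,310),6)):
  im=r.camera(n);cv2.imwrite(f"pics/p_{n}.png",im[:,:,::-1])
  cv2.imwrite(f"pics/p_{n}crop.png",cv2.resize(np.clip(im[y0:y1,x0:x1,::-1].astype(float)*1.15,0,255).astype(np.uint8),None,fx=k,fy=k,interpolation=cv2.INTER_CUBIC))
print(s["ee_pos"],s["time"],s["ft_force"])
E
```

```text
time: 12.57
ee_pos: [0.5586, 0.0529, 0.2681]
eef_rot: [0.703, 0.099, -0.697, 0.098]
ft_force: [-0.1, 0.4, 1.0]
width: 0.048
time: 12.98
ee_pos: [0.4809, 0.0303, 0.2683]
eef_rot: [0.704, 0.098, -0.697, 0.098]
ft_force: [1.1, -0.1, -0.2]
width: 0.048
[0.48090745 0.03029449 0.26830461] 12.9833 [ 1.13035081 -0.10460171 -0.21495579]
```

View pics/p_wrist.png

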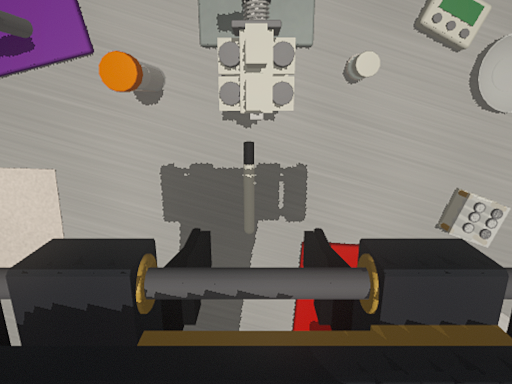

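View pics/p_sidecrop.png

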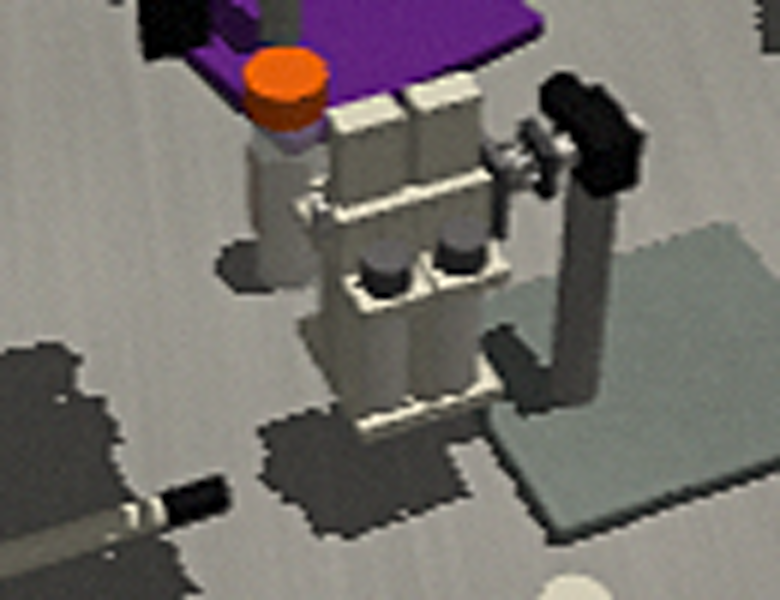

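View pics/p_topcrop.png

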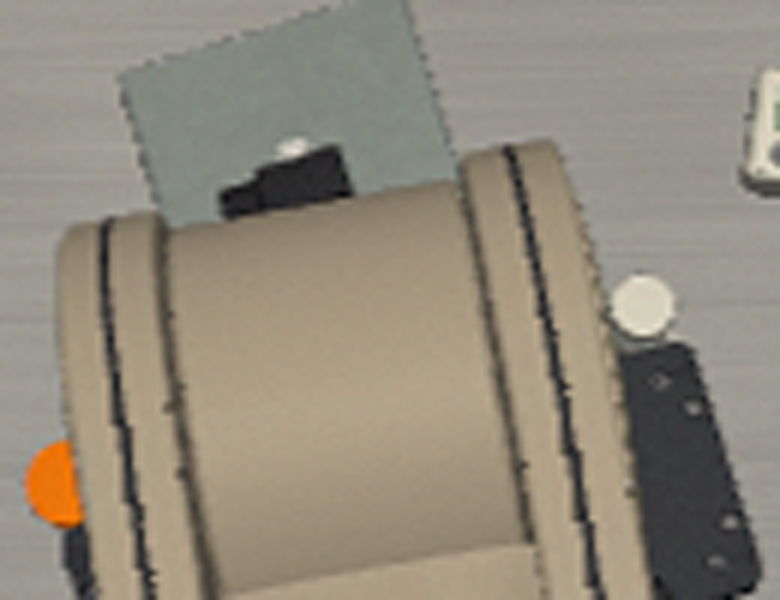

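Both caddies hang level, with head tops and undersides in one line in the side view. The lip shows in front of the second at side crop (312,200) and wrist (257,116). I'll take one last enlarged look at the lip and stop before handing in.

Run:
```python
import cv2,numpy as np
from h import *
im=cv2.imread("pics/p_wrist.png")
cv2.imwrite("pics/p_wc.png",cv2.resize(im[0:130,195:320],None,fx=4.6,fy=4.6,interpolation=cv2.INTER_CUBIC))
```

```text
(no output)
```

View pics/p_wc.png

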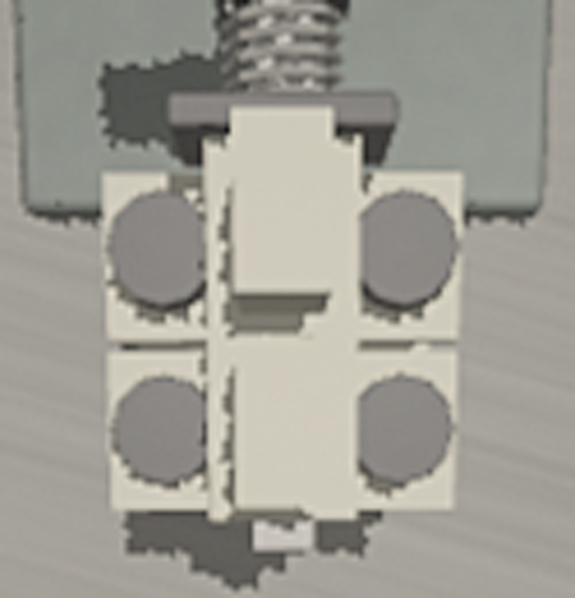

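The enlarged view shows the lip (282,535) directly in front of the second caddy, the two heads face to face at y≈335, and the stop plate (285,110) against the first. The job is ready to hand in.

Run:
```python
from h import *
print(r.close_job()); print(r.read_state()["time"])
```

```text
the job is handed in; nothing more can be done
None
the job is handed in; nothing more can be done
```

The second caddy hangs on the stand's hook behind the lip, in front of the first caddy, and both are clamped between lip and stop. I handed the job in at about 13 s on the robot's clock.

**What I did:** I pinched the tab at 45 N, passed the tunnel over the lip and pushed the first caddy back against the spring stop. The wrist sensor read 4 to 6 N during that push, and the stop had yielded about 4 mm when I last measured it. I lowered the caddy until it rested on the bar and eased it forward until the force showed the lip holding it. Then I released it and moved the gripper clear.

**Last checks:**
- **Hanging level:** in the side and wrist pictures both caddies are level, with their heads face to face. The lip is directly in front of the second caddy and the stop plate is against the first.
- **Bystanders:** the marker, vial, tube and the other bystanders in view have not visibly moved.

**Failed or disagreeing:**
- **Refused moves:** two early moves were refused because I left out the "roll" value; I repeated them.
- **Sideways error:** one sideways shift came out about 2.5 mm off. I found it in the wrist picture and corrected it before going over the lip.
- **Camera disagreement:** the side and wrist views disagreed by 2 to 3 mm, within the stated calibration, so I lined up using the wrist picture alone.
- **Top view:** the arm blocked the final top picture, so that view confirms nothing about the caddies.

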